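# Set the wax-bench vent to its half-open hole and start the fan

## Task

Get the extractor ready for waxing: tip the hatch's steel stay up off its pin, swing the hatch out, and let the stay down again so that the middle one of its three holes is fully down over the pin. Then pull the fan knob straight up to its on stop and let go, leaving the things lying on the bench where they are.

Things in the scene. Friction and masses are not known exactly. Their poses are not given: they have to be found in the camera images.
- pin_tip (a point): Top of the fixed brass pin (8 mm thick, domed) upright on a brass block (24 x 34 mm) on the pine extractor box (200 deep x 260 wide x 185 high, fixed). The pin rises 13 mm above the block, on which the seated stay rests. Axes of the box: x level, from the hatch into the box, z up, y along the hatch's hinge.
- stay_pivot (a point): Where the stay is hinged to the hatch's top edge, 160 mm from the hatch's hinge line. The stay only tips up and down here, in the upright plane of the box's x axis. x of this frame runs along the stay towards the holes. When the level distance from pivot to pin equals a hole's distance from the pivot, that hole drops over the pin.
- hole_near (a point): Centre of the stay's hole nearest the pivot, 75 mm from it. It sits over the pin at the start. The stay is a flat steel bar, 22 wide, 5 thick, running 165 mm from the pivot over the box's top; each hole is a rectangle 16 mm along the bar, 12 mm across. Frame as stay_pivot.
- hole_mid (a point): Centre of the stay's middle hole, 111 mm from the pivot: the one to be put over the pin. When it is down, the hatch stands about 0.2 rad open.
- hole_end (a point): Centre of the hole nearest the stay's free end, 147 mm from the pivot.
- tray (a point): Centre of the upper face of the thumb tray's floor at the stay's other end, 75 mm from the pivot, over free air before the hatch. Floor 34 mm long between two upright lips (8 thick, 14 high) across the stay, 44 wide, sides open. Pressing it down 20 mm (1.5 N) tips the holes clear of the pin; let go, the stay falls back. Closed fingers in the tray can push a lip to swing the hatch.
- hatch (a joint): Angle of the pine hatch (240 wide, 155 high, 18 thick), hinged along its lower edge at the box's front, 50 mm above the bench; 0 shut, grows to 0.55 rad as its top swings out away from the box. Stiff: it stays where it is left, and moving it takes about 2 to 5 N at the pivot.
- stay (a joint): Angle of the stay to the hatch, rad; grows as the hole end tips up; limits -0.75 and 0.5. The stay's slope to level is this plus the hatch's angle.
- knob_head (a point): Centre of the head of the fan's pull knob: a black disc 32 mm across and 14 mm high on an upright stem, on top of a grey switch box (80 x 80 x 70 high) fixed to the bench, to one side of the extractor box. When off, 18 mm are free beneath the head.
- fan_knob (a joint): How far the fan knob is pulled up, m: 0 off (in), 0.016 on (against its stop). It takes about 4 N and stays where it is left.
- wax_block: Blue glide wax block 85 x 45 x 28, lying on the bench; origin under its centre. Leave it.
- edge_file: Steel edge file about 170 x 22 x 6, lying on the bench. Leave it.
- bevel_guide: Green plastic bevel guide 75 x 45 x 34, lying on the bench. Leave it.
- thermometer: Chrome snow thermometer 135 long with a 40 mm round head, lying on the bench. Leave it.
Not all that is in view belongs to the job. Of the things shaped like the part that bears knob_head, the grey one is meant.

How it is judged:
On the way, in this order (a step that is already met when the one before it is completed fails the run):
1. the middle hole of the stay is down over the pin (horizontal distance between hole_mid and pin_tip below 0.007 m and z of hole_mid in the frame of pin_tip below -0.0065 m), for 0.3 s.
2. the fan knob is pulled up to on (value of joint fan_knob above 0.012 m), for 0.2 s.
At the end, for the whole second after the job is handed in: The stay lies with its middle hole over the pin (hole centre within 7 mm of the pin's axis and at least 6.5 mm below its tip), the hatch is still, and the fan knob stands more than 12 mm out (all of step 1 and value of joint fan_knob above 0.012 m and velocity of joint hatch between -0.05 and 0.05 rad/s); the robot touches nothing.
It fails at once if a thing lying on the bench is shifted by more than 30 mm (distance of any of wax_block, edge_file, bevel_guide, thermometer from where it was at the start of the episode above 0.03 m).
It also fails if it takes over 58 s, if anything falls off the work surface, if the arm or the gripper's body presses on something with over 40 N, if the wrist force passes 120 N, or if a joint passes its speed limit or range.

## Robot

A 6-joint arm with a two-finger parallel gripper is mounted at the origin on the work surface. World frame = base frame: x ahead of the robot, y to its left, z up, the work surface at z = 0. Lengths are in m, angles in rad, forces in N, time in s.
With the tool pointing down it reaches from about 0.275 to 0.825 m from the base axis. Payload 4.9 kg.
Tool frame: the origin (TCP) lies between the finger pads; the fingertips stand 11 mm ahead of it and the grasp point (between the pads) lies 8 mm behind it (env.finger_overhang is the distance from the TCP to the fingertips, in m); z points along the fingers, x is the direction in which the jaws open and shut, and the axes are right-handed (so a half turn about z gives the same grasp; the last joint's range is limited). The gripper opens to 85 mm and grips with 20 to 120 N. Pads are 22 mm wide; open, the fingers measure 114 mm over their backs; the gripper's body (76 mm by 85 mm) begins 54 mm behind the grasp point. The pads swing forward as they close: fully open they stand 13 mm farther back than shut.
Start: joints at [-1.236, 0.326, -0.193, 1.052, 0, 1.437], TCP at [0.249, -0.491, 0.242] pointing down, gripper open.
Joint ranges: [-2.65, 2.65], [-0.97, 1.79], [-1.3, 1.35], [-1.93, 2.1], [-1.47, 1.37], [-3.14, 3.14]. Speed limits (rad/s): [2.57, 2.57, 3.14, 3.14, 3.14, 3.14].

## Interface

Orientations are given as a unit quaternion [w, x, y, z].
In Python, from plant import observe, optics, env gives the robot as it stands.
- The arm moves only by the shell command python3 -m handwheel 'ROWS'. ROWS is JSON, a list of rows, each an object of numbers: "fingers": the finger opening in mm, from 0 to 85.4; "x", "y", "z": the shift along the world's x, y, z in units of 40 mm (1.0 is 40 mm); "spin": the turn about the world's z in units of 5 degrees (1.0 is 5 degrees). In form: [{"fingers": .., "x": .., "y": .., "z": .., "spin": ..}, ...]. A call has 1 to 12 rows; each row is the pose to reach, as a shift and turn from the pose commanded when the call began; what a row does not reach only later rows make up. A row lasts 1/12 s, in which the tool goes at most 41.7 mm and 7.16 degrees, less where a joint would pass 70% of its speed; a pose out of reach is approached as far as the arm can. A call with a gripper value outside its range is refused whole. The fingers move at their own pace and stop on an object; the grip force is fixed at half the most. Time passes only in rows, so rows that repeat a pose let the fingers close. It gives the time, the measured TCP pose, the force and the opening at its end, in the units of the state.
- observe(): the state, without advancing time (a new reading comes with each control period).
- optics.grab_frame(name): name is "side" or "top"; returns a dict with "pixels" (480x640x3 uint8, red, green, blue), "fx", "fy", "cx", "cy" (pixels), "k1" (the pictures are not rectified: a ray, as slopes to the right and down, at radius r is drawn at 1 + k1 r^2 times it, then the intrinsics apply), "extrinsics" (4x4, takes a point from camera to world coordinates). Camera axes: x right, y down, z forward; pixel columns grow to the right and rows downward; lengths in m; the calibration is good to about 2 mm. A picture is of the moment at which its call begins. There is no depth.
- env.finish_job(): hands the job in, once; it reports no verdict.
The state is a dict: "t": time; "joint_positions": joint angles; "dq": joint speeds; "joint_efforts": joint torques, N m; "ee_pos": TCP position; "ee_rot": TCP orientation; "contact_force": force on the tool from outside, world axes, zero at the start; "moment": the same for the moment, N m; "grip_width": finger opening in m.
Only numpy, scipy, OpenCV 4.12 (cv2) and the standard library are available. Lean on these libraries where they do the work, as an engineer would, in place of code of your own. Each camera call takes 0.05 s, during which the arm holds its last target.

## Working session

There is one attempt and no reset: what is moved stays moved. The work goes in short steps, Python scripts to look and compute and a shell command to move; the robot and the scene stay as the last step left them, time stands still between calls to the robot, and variables do not carry over. Pictures are saved under pics/ and viewed, and the job is handed in when it is done.

```bash
ls; mkdir -p pics; python3 - <<'E'
from plant import observe, optics, env
import cv2,numpy as np
print(observe())
for n in("side","top"):
    f=optics.grab_frame(n); cv2.imwrite(f"pics/{n}0.png",f["pixels"][:,:,::-1])
    print(n,{k:v for k,v in f.items() if k!="pixels"})
E
```

```text
pics
{'t': 0.0, 'joint_positions': array([-1.23618440e+00,  3.26955042e-01, -1.93599313e-01,  1.05198581e+00,
       -2.93053427e-05,  1.43658242e+00]), 'dq': array([ 1.51033077e-03,  3.73250795e-05,  3.04470644e-04, -3.64607340e-04,
       -2.87787679e-03,  1.59567726e-03]), 'joint_efforts': array([-5.41097252e-04, -4.43399692e+01,  2.62441957e+01,  1.53836317e-02,
       -1.48022882e-04,  2.36714115e-06]), 'ee_pos': array([ 0.24831924, -0.4901163 ,  0.24148988]), 'ee_rot': array([-5.40429171e-04,  8.52008814e-01, -5.23526714e-01, -6.84394076e-04]), 'contact_force': array([-0.21321414,  0.20249773,  0.67493962]), 'moment': array([-0.04401389,  0.06019861, -0.05006509]), 'grip_width': 0.08552539197190288}
side {'fx': 545.6593687586226, 'fy': 545.6593687586226, 'cx': 318.371832842761, 'cy': 227.0596149654649, 'k1': -0.10249611232856184, 'extrinsics': array([[-0.77122182, -0.4128337 ,  0.48454643,  0.01099853],
       [-0.63641758,  0.51650898, -0.57287969,  0.63112269],
       [-0.01376854, -0.75019118, -0.66107762,  0.88101655],
       [ 0.        ,  0.        ,  0.        ,  1.        ]])}
top {'fx': 507.52598746677893, 'fy': 507.52598746677893, 'cx': 320.85451889537785, 'cy': 238.0012955451541, 'k1': -0.02235084771322597, 'extrinsics': array([[-0.00820236, -0.98266319,  0.18521821,  0.36247257],
       [-0.99974128,  0.01198836,  0.0193301 , -0.02869589],
       [-0.02121544, -0.18501174, -0.98250728,  1.11846985],
       [ 0.        ,  0.        ,  0.        ,  1.        ]])}
```

View pics/side0.png

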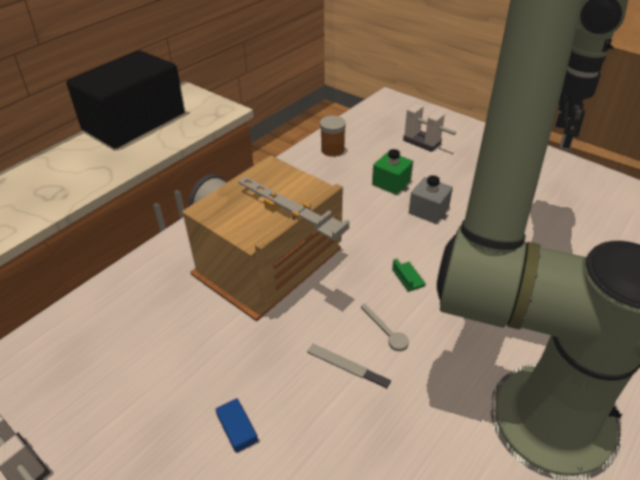

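View pics/top0.png

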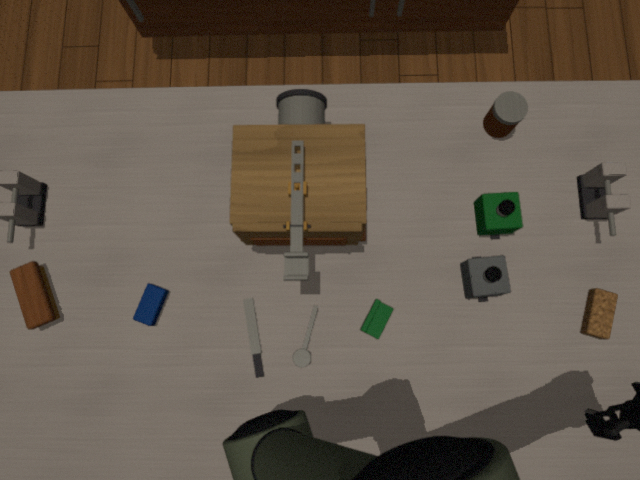

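The extractor box is at top-view (300,185) with its tray at (296,267). The two knob boxes are the grey one with its knob at top (493,274), side (433,182), and the green decoy with its knob at top (506,207), side (393,155). I choose the grey one. Next are close crops.

```bash
cat > h.py <<'E'
from plant import observe, optics, env
import cv2,numpy as np
def grab(n):
    f=optics.grab_frame(n); return f
def K(f): return np.array([[f["fx"],0,f["cx"]],[0,f["fy"],f["cy"]],[0,0,1.]]),np.array([f["k1"],0,0,0,0])
def proj(f,P):
    k,d=K(f); T=np.linalg.inv(f["extrinsics"])
    return cv2.projectPoints(np.atleast_2d(np.asarray(P,float)),cv2.Rodrigues(T[:3,:3])[0],T[:3,3],k,d)[0][:,0]
def ray(f,uv):
    k,d=K(f); p=cv2.undistortPointsIter(np.array([[uv]],float),k,d,None,None,(3,50,1e-10))[0,0]
    E=f["extrinsics"]; return E[:3,3],E[:3,:3]@np.array([p[0],p[1],1])
def onz(f,uv,z):
    o,r=ray(f,uv); return o+r*(z-o[2])/r[2]
def tri(fs,uvs):
    A=np.zeros((3,3));b=np.zeros(3)
    for f,u in zip(fs,uvs):
        o,r=ray(f,u); r=r/np.linalg.norm(r); M=np.eye(3)-np.outer(r,r); A+=M;b+=M@o
    p=np.linalg.solve(A,b); return p,[np.linalg.norm(proj(f,p)[0]-u) for f,u in zip(fs,uvs)]
def crop(f,u0,v0,u1,v1,s,name):
    c=cv2.resize(f["pixels"][v0:v1,u0:u1,::-1],None,fx=s,fy=s,interpolation=cv2.INTER_CUBIC); cv2.imwrite("pics/"+name,c)
E
python3 - <<'E'
from h import *
t=grab("top");s=grab("side")
crop(t,220,115,380,290,3.4,"tc.png");crop(s,175,150,365,325,4,"sc.png")
a=t["pixels"][180:320,450:540];b=s["pixels"][130:230,360:460]
cv2.imwrite("pics/knobs.png",np.hstack([cv2.resize(a,(360,560),interpolation=2),cv2.resize(b,(430,560)[:2],interpolation=2)])[:,:,::-1])
E
```

```text
(no output)
```

View pics/tc.png

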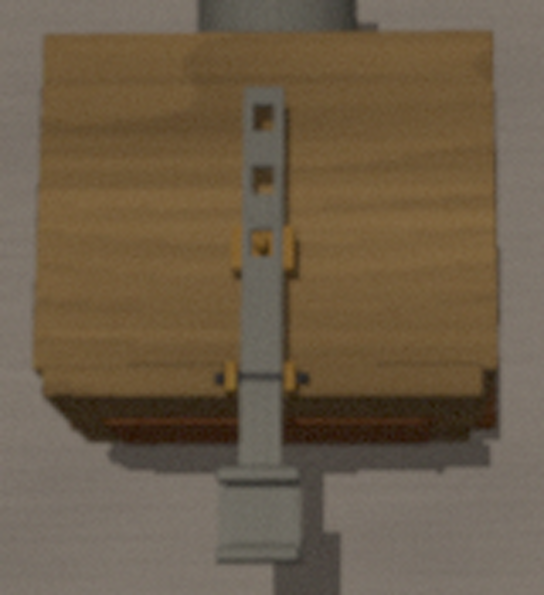

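View pics/sc.png

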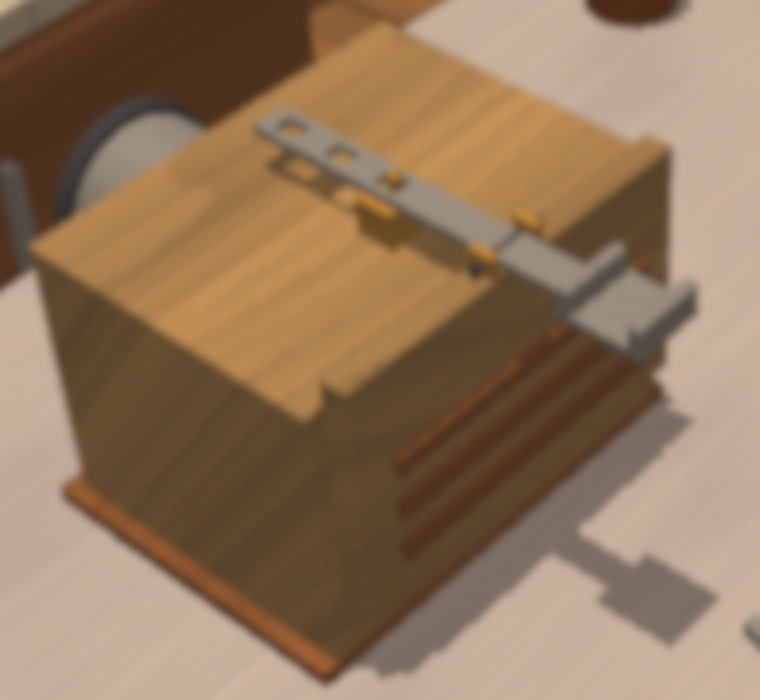

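View pics/knobs.png

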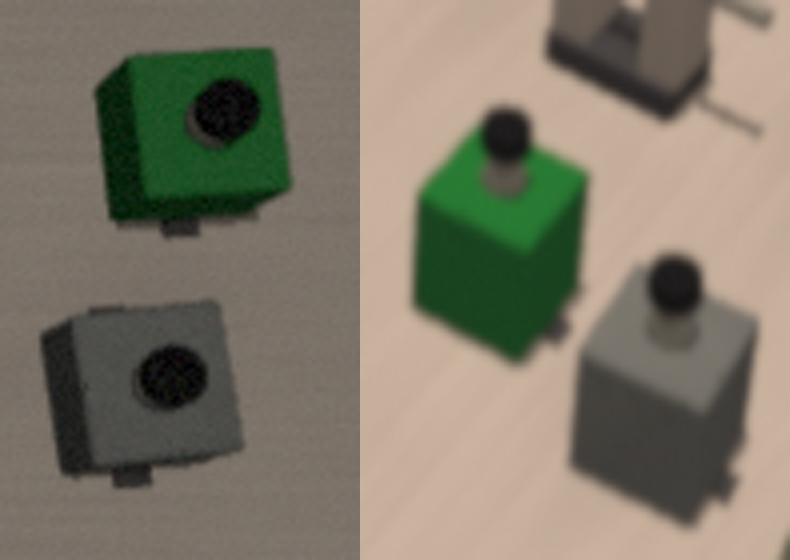

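```bash
python3 - <<'E'
from h import *
t=grab("top");s=grab("side")
T=lambda u:np.array(u)/3.4+[220,115]; S=lambda u:np.array(u)/4+[175,150]
P={}
for n,a,b in [("end",(263,117),(291,127)),("mid",(263,180),(341,154)),("near",(262,242),(391,181)),("pivot",(261,377),(513,243)),("tray",(259,516),(629,305)),
  ("boxBL",(43,36),(33,248)),("boxBR",(492,32),(388,26))]:
    P[n],e=tri([t,s],[T(a),S(b)]);print(n,P[n].round(4),np.round(e,1))
d=P["end"]-P["tray"];print(np.arctan2(d[1],d[0]),d[2]/np.linalg.norm(d[:2]),np.linalg.norm(d))
d=P["boxBR"]-P["boxBL"];print(np.arctan2(-d[0],d[1]),np.linalg.norm(d))
kt=np.array([170,378])*90/360.+[450,180]; ks=[675/1+0,284]; ks=np.array([(675-360)*100/430+360,284*100/560+130])
p,e=tri([t,s],[kt,ks]);print("knob",p,e)
for n,uv in dict(wax=(150,304),file0=(249,300),file1=(259,376),th=(303,357),th1=(315,308),guide=(377,318)).items(): print(n,onz(t,uv,.01).round(3))
for n in P:print(n,proj(t,P[n]).round(),proj(s,P[n]).round())
E
```

```text
end [0.7046 0.0325 0.2113] [0.4 0.4]
mid [0.6684 0.0326 0.211 ] [0.5 0.5]
near [0.633  0.0332 0.2112] [0.6 0.5]
pivot [0.5558 0.0326 0.2112] [0.5 0.5]
tray [0.4815 0.0342 0.213 ] [0.3 0.3]
boxBL [0.7659 0.1614 0.1829] [0.2 0.2]
boxBR [ 0.7646 -0.0987  0.1796] [0.5 0.4]
-0.007628630053232856 -0.007577035318868967 0.22314577971639538
3.1368308297875998 0.2600848610296745
knob [ 0.47702545 -0.35340752  0.09561871] [np.float64(0.44424744991320075), np.float64(0.3666717075346988)]
wax [0.429 0.369 0.01 ]
file0 [0.436 0.151 0.01 ]
file1 [0.275 0.127 0.01 ]
th [0.314 0.033 0.01 ]
th1 [0.417 0.007 0.01 ]
guide [ 0.394 -0.126  0.01 ]
end [[297. 149.]] [[248. 182.]]
mid [[297. 167.]] [[261. 189.]]
near [[297. 186.]] [[273. 195.]]
pivot [[297. 226.]] [[303. 211.]]
tray [[296. 267.]] [[333. 226.]]
boxBL [[233. 126.]] [[183. 212.]]
boxBR [[365. 125.]] [[272. 156.]]
```

The grey box bears the chosen knob, with its head at about (0.477,-0.353,0.096). The tray floor is at about (0.482,0.033,0.212), and the box axes line up with the world axes. I'll close the fingers and move above the tray, with the jaw axis along y.

```bash
python3 -m handwheel '[{"fingers":0,"z":1.0},{"fingers":0,"x":0.2,"y":0.6,"z":1.5,"spin":1.4},{"fingers":0,"x":0.5,"y":1.2,"z":1.5,"spin":2.8},{"fingers":0,"x":0.8,"y":1.9,"z":1.5,"spin":4.2},{"fingers":0,"x":1.1,"y":2.6,"z":1.5,"spin":5.6},{"fingers":0,"x":1.4,"y":3.3,"z":1.5,"spin":7.0},{"fingers":0,"x":1.7,"y":4.0,"z":1.5,"spin":8.4},{"fingers":0,"x":2.0,"y":4.7,"z":1.5,"spin":9.8},{"fingers":0,"x":2.3,"y":5.4,"z":1.5,"spin":11.2},{"fingers":0,"x":2.6,"y":6.1,"z":1.5,"spin":12.6},{"fingers":0,"x":2.9,"y":6.8,"z":1.5,"spin":14.0},{"fingers":0,"x":2.9,"y":6.8,"z":1.5,"spin":15}]'
python3 -c "
from h import *;print(env.finger_overhang,observe()['joint_positions'])"
```

```text
0.011 [-1.23621917e+00  3.26472773e-01 -1.92931631e-01  1.05201424e+00
  2.47128592e-05  1.43661680e+00]schema error: expected keys fingers, x, y, z, spin
```

```bash
python3 -m handwheel '[{"fingers":0,"x":0,"y":0,"z":1.0,"spin":0},{"fingers":0,"x":0.2,"y":0.6,"z":1.5,"spin":1.4},{"fingers":0,"x":0.5,"y":1.2,"z":1.5,"spin":2.8},{"fingers":0,"x":0.8,"y":1.9,"z":1.5,"spin":4.2},{"fingers":0,"x":1.1,"y":2.6,"z":1.5,"spin":5.6},{"fingers":0,"x":1.4,"y":3.3,"z":1.5,"spin":7.0},{"fingers":0,"x":1.7,"y":4.0,"z":1.5,"spin":8.4},{"fingers":0,"x":2.0,"y":4.7,"z":1.5,"spin":9.8},{"fingers":0,"x":2.3,"y":5.4,"z":1.5,"spin":11.2},{"fingers":0,"x":2.6,"y":6.1,"z":1.5,"spin":12.6},{"fingers":0,"x":2.9,"y":6.8,"z":1.5,"spin":14.0},{"fingers":0,"x":2.9,"y":6.8,"z":1.5,"spin":15}]'
python3 -c "
from h import *;print(env.finger_overhang,observe()['joint_positions'])"
```

```text
t: 1.3
ee_pos: [0.3654, -0.2144, 0.3024]
ee_rot: [-0.001, 0.994, 0.109, 0.0]
contact_force: [-0.2, 0.6, 0.0]
grip_width: 0.0
0.011 [-0.70671995  0.05178274 -0.37957042  1.1402349   0.00201622  0.64622347]
```

```bash
python3 -m handwheel '[{"fingers":0,"x":0.3,"y":0.6,"z":0,"spin":1.4},{"fingers":0,"x":0.6,"y":1.2,"z":0,"spin":2.8},{"fingers":0,"x":0.9,"y":1.8,"z":0,"spin":4.2},{"fingers":0,"x":1.2,"y":2.5,"z":0,"spin":5.6},{"fingers":0,"x":1.5,"y":3.2,"z":0,"spin":7.0},{"fingers":0,"x":1.8,"y":3.9,"z":0,"spin":8.4},{"fingers":0,"x":2.1,"y":4.6,"z":0,"spin":9.8},{"fingers":0,"x":2.4,"y":5.2,"z":0,"spin":11.2},{"fingers":0,"x":2.7,"y":5.7,"z":0,"spin":12.6},{"fingers":0,"x":2.95,"y":6.2,"z":0,"spin":14.0},{"fingers":0,"x":2.95,"y":6.2,"z":0,"spin":15.4},{"fingers":0,"x":2.95,"y":6.2,"z":0,"spin":15.55}]'
python3 - <<'E'
from h import *
print(observe()['ee_pos'],observe()['ee_rot'])
t=grab("top");s=grab("side")
crop(t,220,115,380,290,3.4,"t1.png");crop(s,175,90,395,300,3.5,"s1.png")
print(observe()['ee_pos'],observe()['joint_positions'])
E
```

```text
t: 2.3
ee_pos: [0.4827, 0.0304, 0.3021]
ee_rot: [-0.0, 0.708, 0.706, -0.0]
contact_force: [0.6, 0.2, -0.4]
grip_width: 0.0003
[0.48272886 0.03042111 0.30206371] [-1.12603509e-04  7.07779607e-01  7.06433291e-01 -1.42419164e-04]
[0.48231483 0.02933221 0.30215443] [-9.20428343e-02  1.66720840e-01 -2.48921211e-01  1.15554443e+00
 -2.08427387e-04 -8.28066043e-02]
```

View pics/s1.png

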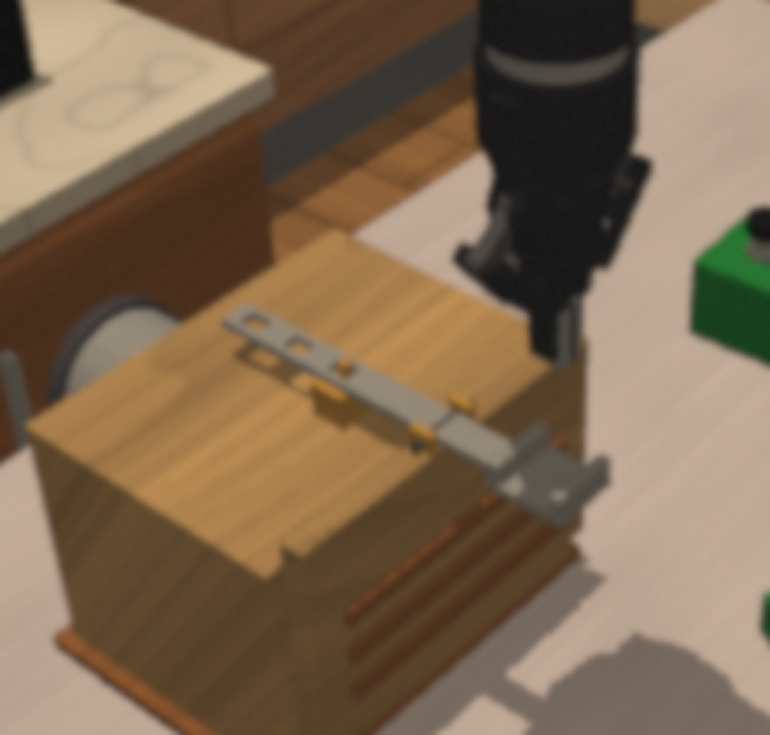

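View pics/t1.png

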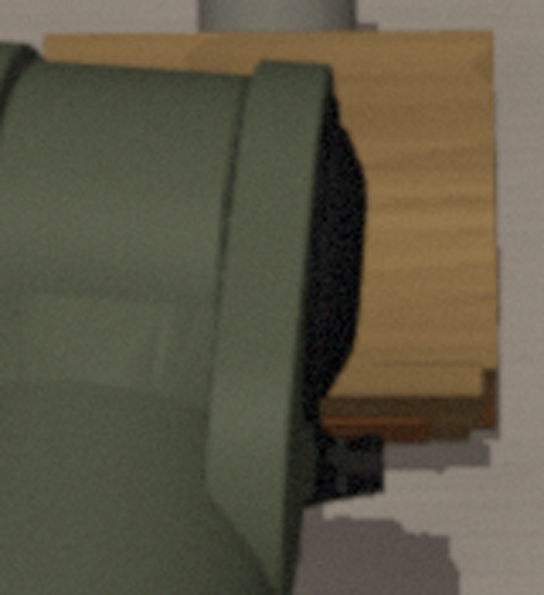

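The fingers are above the tray, at side-crop (558,355) with the tip still high. I'll lower into the tray and press it.

```bash
python3 -m handwheel '[{"fingers":0,"x":0,"y":0.1,"z":-0.6,"spin":0},{"fingers":0,"x":0,"y":0.1,"z":-1.2,"spin":0},{"fingers":0,"x":0,"y":0.1,"z":-1.6,"spin":0},{"fingers":0,"x":0,"y":0.1,"z":-1.9,"spin":0},{"fingers":0,"x":0,"y":0.1,"z":-1.9,"spin":0}]'
python3 -m handwheel '[{"fingers":0,"x":0,"y":0,"z":-0.2,"spin":0},{"fingers":0,"x":0,"y":0,"z":-0.4,"spin":0},{"fingers":0,"x":0,"y":0,"z":-0.6,"spin":0},{"fingers":0,"x":0,"y":0,"z":-0.7,"spin":0},{"fingers":0,"x":0,"y":0,"z":-0.7,"spin":0}]'
python3 - <<'E'
from h import *
s=grab("side")
crop(s,175,90,395,300,3.5,"s2.png")
print(observe())
E
```

```text
t: 2.82
ee_pos: [0.4806, 0.0327, 0.224]
ee_rot: [-0.002, 0.711, 0.703, -0.001]
contact_force: [-0.2, -0.2, -0.1]
grip_width: -0.0003
t: 3.23
ee_pos: [0.482, 0.0333, 0.1975]
ee_rot: [-0.0, 0.71, 0.705, -0.0]
contact_force: [0.0, 0.5, 0.7]
grip_width: 0.0002
{'t': 3.2833, 'joint_positions': array([-8.38930816e-02,  2.41795926e-01, -4.30482012e-01,  8.99680048e-01,
       -9.41197124e-05, -7.67749235e-02]), 'dq': array([ 0.00261133, -0.0056169 ,  0.00806603,  0.01441072,  0.00018581,
       -0.00084236]), 'joint_efforts': array([ 5.08610217e-03, -3.74894321e+01,  2.45712698e+01, -4.90940921e-01,
        7.24503631e-02,  4.45820879e-04]), 'ee_pos': array([0.48204446, 0.03329679, 0.19789444]), 'ee_rot': array([-4.11843342e-04,  7.09618807e-01,  7.04585559e-01, -4.12264667e-04]), 'contact_force': array([-0.24695953,  0.04434987,  0.68163617]), 'moment': array([-0.04743574,  0.17160732,  0.02286485]), 'grip_width': -4.5952005909941356e-05}
```

View pics/s2.png

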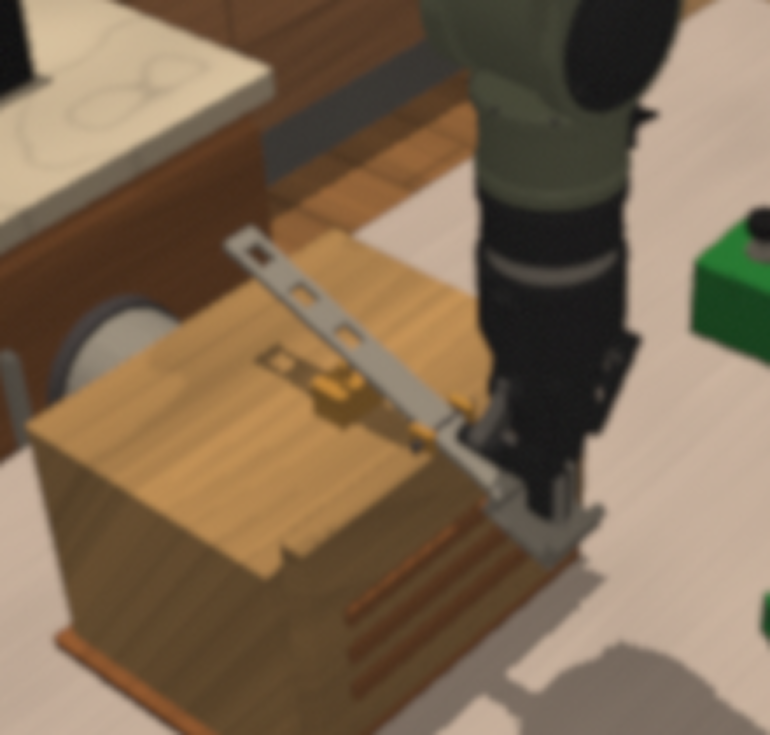

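The stay is tipped, with its holes clear of the pin at (352,378). Now I'll swing it outward.

```bash
python3 -m handwheel '[{"fingers":0,"x":-0.1,"y":0,"z":0,"spin":0},{"fingers":0,"x":-0.2,"y":0,"z":0,"spin":0},{"fingers":0,"x":-0.3,"y":0,"z":0,"spin":0},{"fingers":0,"x":-0.4,"y":0,"z":0,"spin":0},{"fingers":0,"x":-0.5,"y":0,"z":0,"spin":0},{"fingers":0,"x":-0.6,"y":0,"z":0,"spin":0},{"fingers":0,"x":-0.7,"y":0,"z":0,"spin":0},{"fingers":0,"x":-0.75,"y":0,"z":0,"spin":0},{"fingers":0,"x":-0.75,"y":0,"z":0,"spin":0},{"fingers":0,"x":-0.75,"y":0,"z":0,"spin":0}]'
python3 - <<'E'
from h import *
s=grab("side")
crop(s,175,90,395,300,3.5,"s3.png")
o=observe();print(o["t"],o["ee_pos"],o["contact_force"])
E
```

```text
t: 4.12
ee_pos: [0.4515, 0.0333, 0.198]
ee_rot: [-0.001, 0.71, 0.705, -0.001]
contact_force: [-0.5, 0.9, 0.4]
grip_width: 0.0001
4.1667 [0.45154416 0.03334549 0.19792073] [-0.42449029  0.45222998  1.61823376]
```

View pics/s3.png

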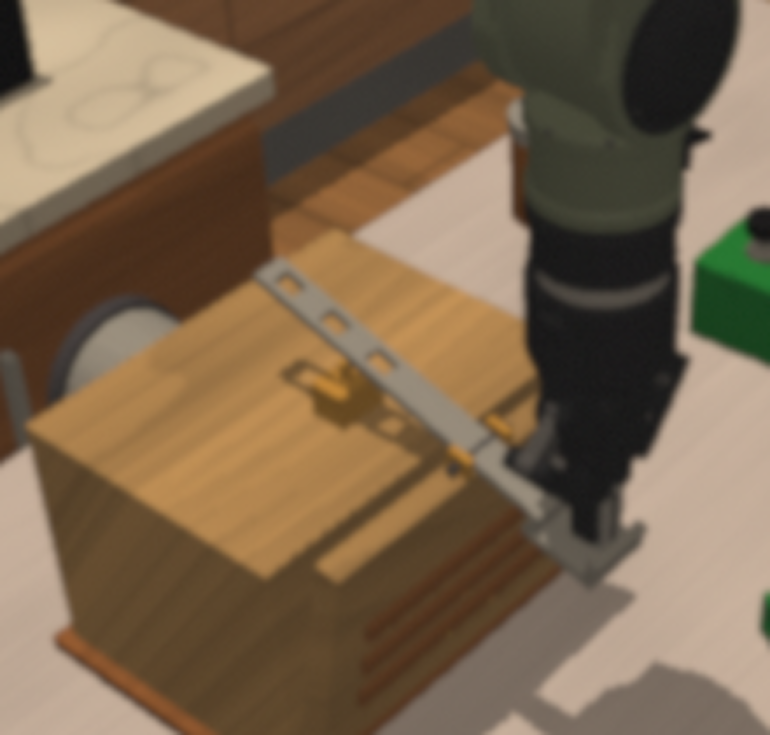

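```bash
python3 - <<'E'
from h import *
s=grab("side")
def ony(uv,y=.033):
    o,r=ray(s,uv); return o+r*(y-o[1])/r[1]
S=lambda u:np.array(u)/3.5+[175,90]
for u in[(441,425),(484,447),(380,361),(335,322),(290,284)]:print(u,ony(S(u)).round(4))
print("pred pivot at goal",(proj(s,[.5575-.036,.033,.207])[0]-[175,90])*3.5)
crop(s,255,175,355,275,7,"s3z.png")
o=observe();print(o["t"])
E
```

```text
(441, 425) [0.5601 0.033  0.2073]
(484, 447) [0.5291 0.033  0.2078]
(380, 361) [0.6039 0.033  0.2308]
(335, 322) [0.6371 0.033  0.2424]
(290, 284) [0.6711 0.033  0.2535]
pred pivot at goal [494.84193702 453.80468554]
4.2167
```

View pics/s3z.png

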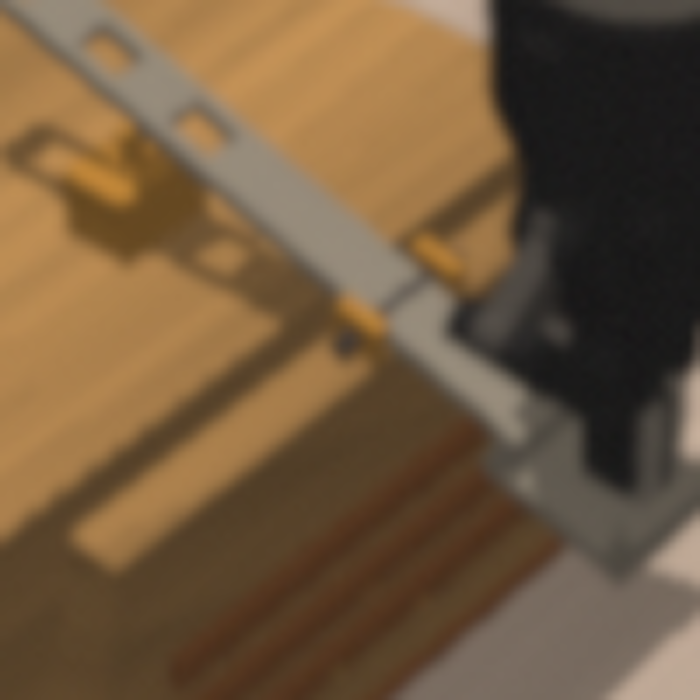

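```bash
python3 - <<'E'
from h import *
s=grab("side")
im=cv2.imread("pics/s2.png")
cv2.imwrite("pics/s2z.png",cv2.resize(im[330:440,290:400],None,fx=6,fy=6,interpolation=2))
for x in(.629,.633,.637):print(x,(proj(s,[[x,.033,.219],[x,.033,.206]])-[175,90])*3.5)
E
```

```text
0.629 [[348.35642708 360.57074679]
 [349.8628448  378.59421717]]
0.633 [[343.2006457  357.87951724]
 [344.74378625 375.8903513 ]]
0.637 [[338.06427515 355.19849453]
 [339.64381691 373.19660779]]
```

View pics/s2z.png

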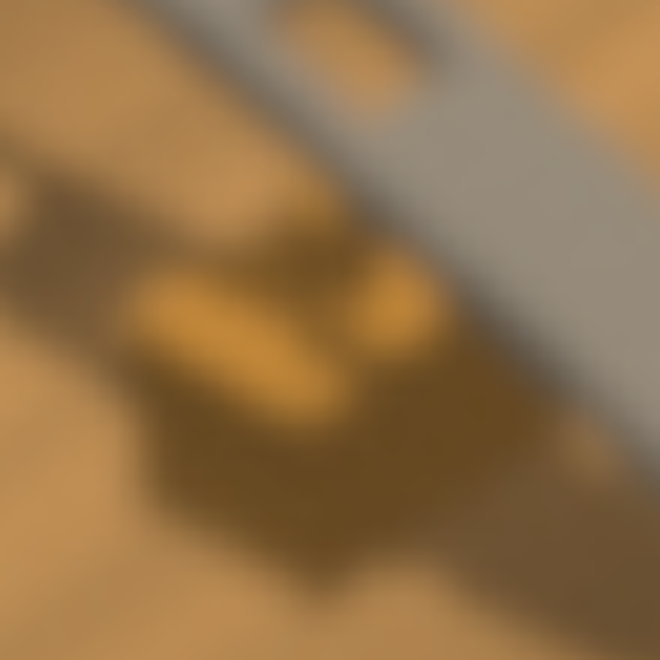

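```bash
python3 -m handwheel '[{"fingers":0,"x":-0.08,"y":0,"z":0,"spin":0},{"fingers":0,"x":-0.15,"y":0,"z":0,"spin":0},{"fingers":0,"x":-0.15,"y":0,"z":0,"spin":0},{"fingers":0,"x":-0.15,"y":0,"z":0,"spin":0}]'
python3 - <<'E'
from h import *
s=grab("side")
crop(s,255,175,355,275,7,"s4z.png")
o=observe();print(o["t"],o["ee_pos"],o["contact_force"])
E
```

```text
t: 4.6
ee_pos: [0.4464, 0.0333, 0.1983]
ee_rot: [0.0, 0.71, 0.705, -0.0]
contact_force: [1.0, 1.2, 1.2]
grip_width: 0.0001
4.65 [0.4463954  0.03332532 0.19832755] [ 1.38699669  0.67029454 -0.23054815]
```

View pics/s4z.png

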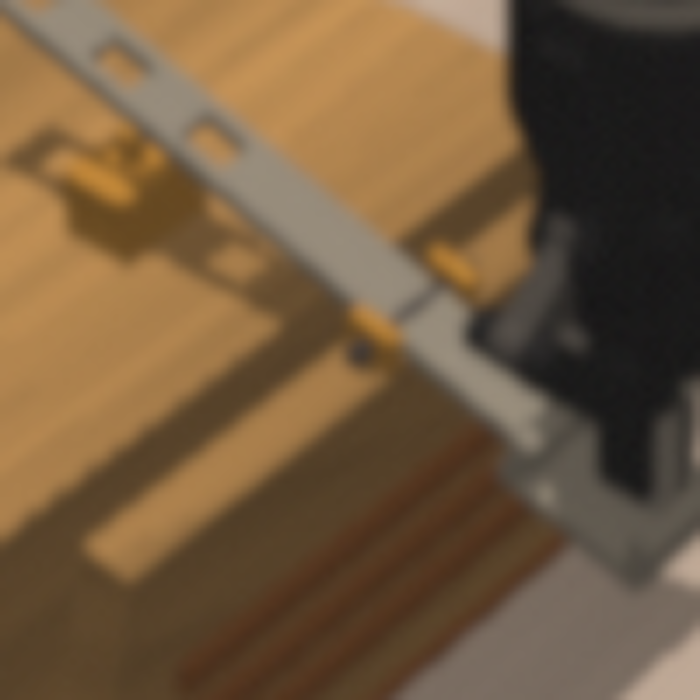

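```bash
python3 -m handwheel '[{"fingers":0,"x":-0.04,"y":0,"z":0,"spin":0},{"fingers":0,"x":-0.04,"y":0,"z":0,"spin":0},{"fingers":0,"x":-0.04,"y":0,"z":0,"spin":0}]'
python3 -m handwheel '[{"fingers":0,"x":0.08,"y":0,"z":0.05,"spin":0},{"fingers":0,"x":0.12,"y":0,"z":0.15,"spin":0},{"fingers":0,"x":0.12,"y":0,"z":0.3,"spin":0},{"fingers":0,"x":0.12,"y":0,"z":0.5,"spin":0},{"fingers":0,"x":0.12,"y":0,"z":0.8,"spin":0},{"fingers":0,"x":0.12,"y":0,"z":0.8,"spin":0}]'
python3 - <<'E'
from h import *
s=grab("side")
crop(s,235,175,355,275,6.5,"s5z.png")
o=observe();print(o["t"],o["ee_pos"],o["contact_force"])
E
```

```text
t: 4.9
ee_pos: [0.4449, 0.0333, 0.1983]
ee_rot: [0.0, 0.71, 0.705, 0.0]
contact_force: [1.2, 0.0, 1.6]
grip_width: 0.0001
t: 5.4
ee_pos: [0.451, 0.0332, 0.2326]
ee_rot: [0.001, 0.71, 0.705, 0.001]
contact_force: [1.4, -0.0, 0.4]
grip_width: -0.0002
5.45 [0.45073277 0.03320201 0.23165621] [-0.19984939 -0.1858285  -0.0031335 ]
```

View pics/s5z.png

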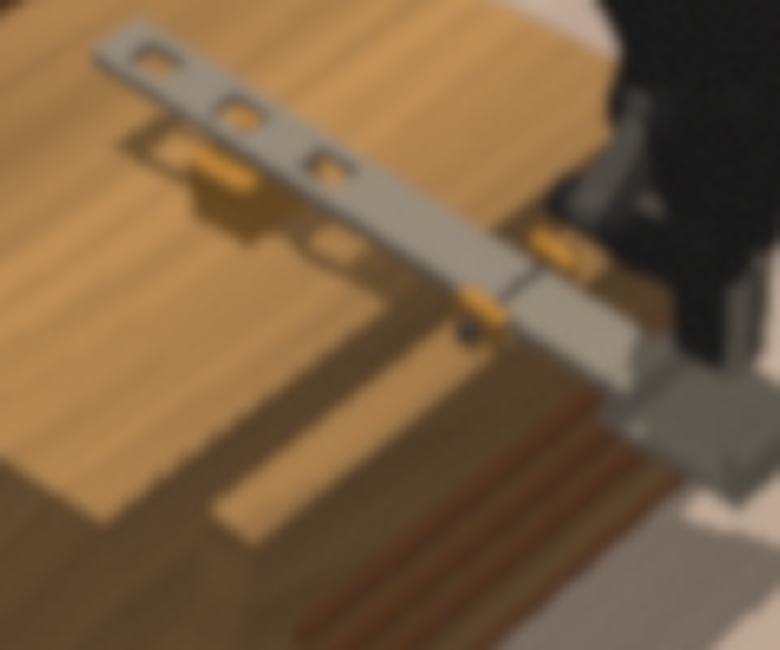

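```bash
python3 -m handwheel '[{"fingers":0,"x":-0.05,"y":0,"z":0.5,"spin":0},{"fingers":0,"x":-0.1,"y":0,"z":1.2,"spin":0},{"fingers":0,"x":-0.1,"y":0,"z":2.0,"spin":0},{"fingers":0,"x":-0.1,"y":-0.8,"z":2.0,"spin":0},{"fingers":0,"x":-0.1,"y":-1.6,"z":2.0,"spin":0},{"fingers":0,"x":-0.1,"y":-2.4,"z":2.0,"spin":0},{"fingers":0,"x":-0.1,"y":-3.2,"z":2.0,"spin":0},{"fingers":0,"x":-0.1,"y":-4.0,"z":2.0,"spin":0},{"fingers":0,"x":-0.1,"y":-4.8,"z":2.0,"spin":0},{"fingers":0,"x":-0.1,"y":-5.6,"z":2.0,"spin":0}]'
python3 - <<'E'
from h import *
s=grab("side");t=grab("top")
crop(s,235,175,355,275,6.5,"s6z.png")
crop(t,260,115,350,300,3.2,"t6.png")
crop(t,275,130,320,220,6.5,"t6z.png")
o=observe();print(o["t"],o["ee_pos"],o["contact_force"])
E
```

```text
t: 6.28
ee_pos: [0.4453, -0.1922, 0.31]
ee_rot: [-0.0, 0.71, 0.705, -0.0]
contact_force: [1.6, 0.2, 1.0]
grip_width: 0.0002
6.3833 [ 0.44561122 -0.19456743  0.30960602] [ 0.32371964  1.31955586 -0.04015598]
```

View pics/s6z.png

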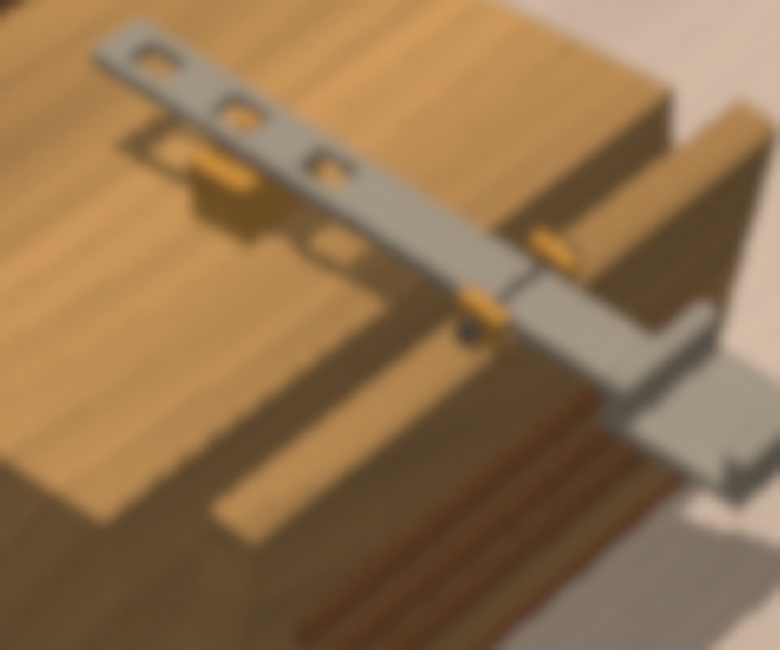

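View pics/t6z.png

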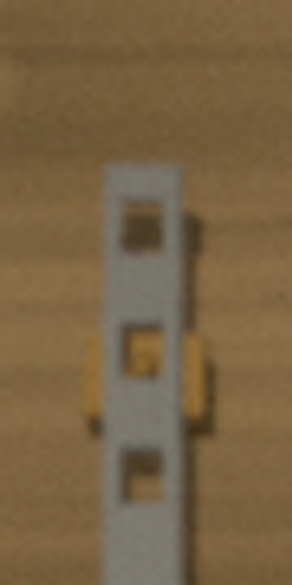

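```bash
python3 - <<'E'
from h import *
s=grab("side");t=grab("top")
T=lambda u:np.array(u)/6.5+[275,130]; S=lambda u:np.array(u)/6.5+[235,175]
for n,a,b in [("end",(143,227),(158,59)),("mid",(142,351),(242,111)),("near",(142,475),(331,166))]:
    p,e=tri([t,s],[T(a),S(b)]);print(n,p.round(4),np.round(e,1))
crop(t,220,115,380,290,3.4,"t7.png")
# seated prediction
for r in(.075,.111,.147):
  for zr in (0,13):
    a=(.004+zr/1000)/.111
    p=[.522+r,.033,.207+r*a]
    print(r,zr,(proj(s,p)[0]-[235,175])*6.5,(proj(t,p)[0]-[275,130])*6.5)
E
```

```text
end [0.6705 0.0324 0.2212] [0.4 0.3]
mid [0.6346 0.0328 0.2183] [0.3 0.3]
near [0.5989 0.0328 0.2147] [0.1 0.1]
0.075 0 [336.46157478 181.92994015] [142.10913949 485.31739795]
0.075 13 [334.95219806 159.14679154] [139.99984701 477.53525062]
0.111 0 [249.14085333 132.77832786] [141.89394394 362.01334187]
0.111 13 [246.25989714  99.13006719] [138.77492334 348.82378886]
0.147 0 [164.58806631  85.19118549] [141.69087608 240.17448541]
0.147 13 [159.97543762  40.74981514] [137.5645685  220.53013731]
```

View pics/t7.png

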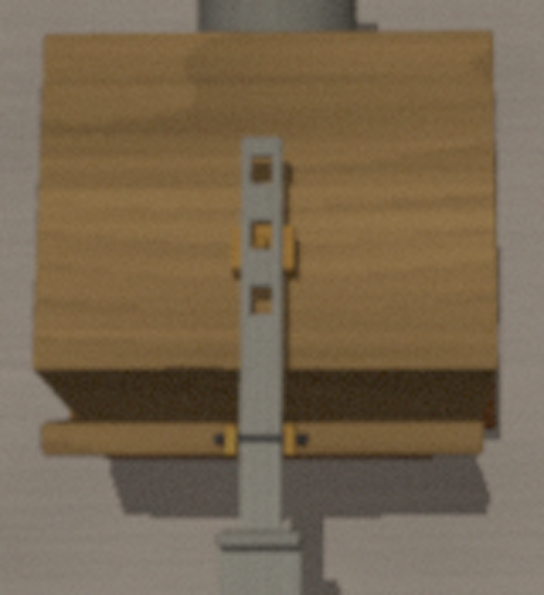

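```bash
python3 - <<'E'
from h import *
s=grab("side");t=grab("top")
def z(f,c,w,k,x):
    u,v=c; a=f["pixels"][v-w:v+w,u-w:u+w,::-1]; return cv2.convertScaleAbs(cv2.resize(a,(390,390),interpolation=cv2.INTER_CUBIC),alpha=k)
a=z(t,(297,184),14,1.7,0);b=z(s,(272,192),14,1.4,0)
for P,c in (([.633,.033,.219],(0,0,255)),([.633,.033,.206],(255,0,0))):
  for im,f,cc in((a,t,(297,184)),(b,s,(272,192))):
    p=(proj(f,P)[0]-np.array(cc)+14+.5)*390/28; cv2.circle(im,tuple(int(q) for q in p),4,c,1)
cv2.imwrite("pics/mz.png",np.hstack([a,b]))
E
```

```text
(no output)
```

View pics/mz.png

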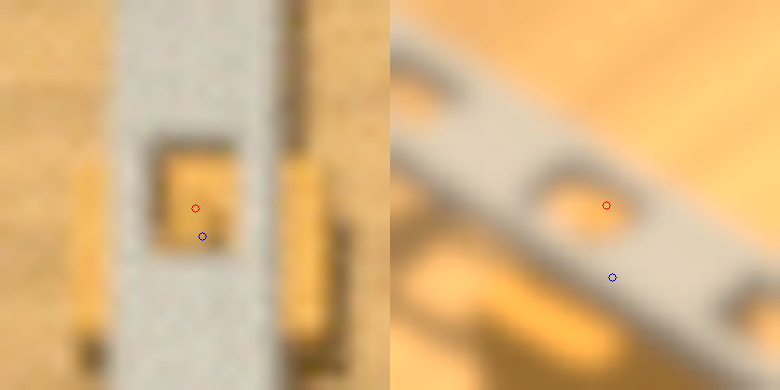

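The mid hole isn't fully down. Its centre triangulates to z≈0.218 against about 0.211 if seated. In the side view (right half of the zoom) the pin tip at (606,205) lies on the hatch side of the hole centre (585,205). So the hatch needs a few mm more. I'll nudge the outer lip without pressing the floor, so the stay can drop by itself.

```bash
python3 -m handwheel '[{"fingers":0,"x":0.04,"y":0.8,"z":0,"spin":0},{"fingers":0,"x":0.04,"y":1.7,"z":0,"spin":0},{"fingers":0,"x":0.04,"y":2.6,"z":0,"spin":0},{"fingers":0,"x":0.04,"y":3.5,"z":0,"spin":0},{"fingers":0,"x":0.04,"y":4.4,"z":0,"spin":0},{"fingers":0,"x":0.04,"y":5.2,"z":0,"spin":0},{"fingers":0,"x":0.04,"y":5.7,"z":0,"spin":0},{"fingers":0,"x":0.04,"y":5.7,"z":-0.5,"spin":0},{"fingers":0,"x":0.04,"y":5.7,"z":-1.1,"spin":0},{"fingers":0,"x":0.04,"y":5.7,"z":-1.7,"spin":0},{"fingers":0,"x":0.04,"y":5.7,"z":-2.1,"spin":0},{"fingers":0,"x":0.04,"y":5.7,"z":-2.25,"spin":0}]'
python3 -m handwheel '[{"fingers":0,"x":0,"y":0,"z":0,"spin":0},{"fingers":0,"x":-0.05,"y":0,"z":0,"spin":0},{"fingers":0,"x":-0.1,"y":0,"z":0,"spin":0},{"fingers":0,"x":-0.15,"y":0,"z":0,"spin":0},{"fingers":0,"x":-0.15,"y":0,"z":0,"spin":0}]'
python3 - <<'E'
from h import *
s=grab("side")
crop(s,235,175,355,275,6.5,"s8z.png")
o=observe();print(o["t"],o["ee_pos"],o["contact_force"])
E
```

```text
t: 7.58
ee_pos: [0.4451, 0.0389, 0.2181]
ee_rot: [-0.001, 0.709, 0.706, -0.001]
contact_force: [-0.8, -0.3, 0.4]
grip_width: 0.0002
t: 8.0
ee_pos: [0.4421, 0.0374, 0.2215]
ee_rot: [0.001, 0.71, 0.705, 0.001]
contact_force: [1.0, 0.9, 0.9]
grip_width: -0.0002
8.05 [0.44203471 0.03736401 0.22132371] [0.50710029 0.48303471 0.24249975]
```

View pics/s8z.png

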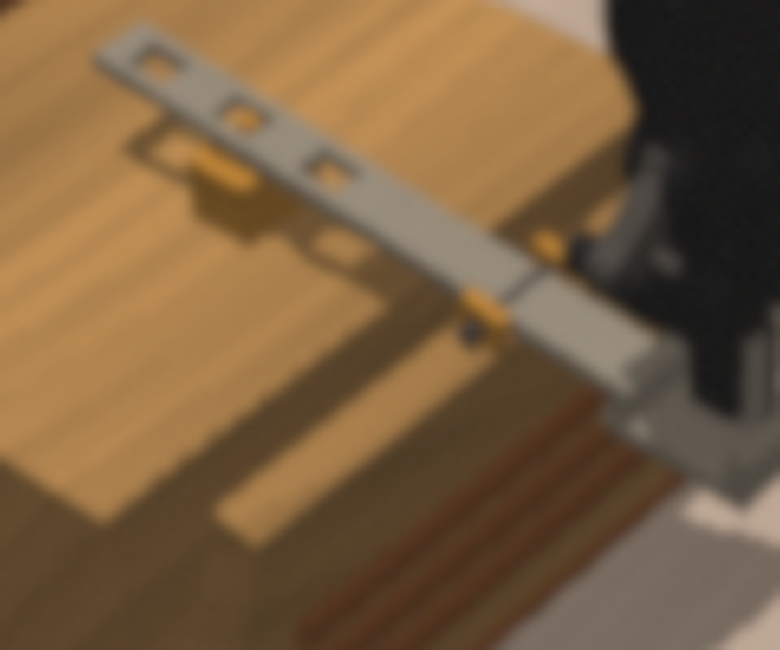

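```bash
python3 -m handwheel '[{"fingers":0,"x":-0.03,"y":-0.1,"z":0,"spin":0},{"fingers":0,"x":-0.06,"y":-0.1,"z":0,"spin":0},{"fingers":0,"x":-0.06,"y":-0.1,"z":0,"spin":0},{"fingers":0,"x":-0.06,"y":-0.1,"z":0,"spin":0}]'
python3 - <<'E'
from h import *
s=grab("side")
crop(s,235,175,355,275,6.5,"s9z.png")
o=observe();print(o["t"],o["ee_pos"],o["contact_force"])
E
```

```text
t: 8.38
ee_pos: [0.439, 0.033, 0.2204]
ee_rot: [0.0, 0.71, 0.705, -0.0]
contact_force: [1.9, -0.3, 1.0]
grip_width: -0.0002
8.4333 [0.43902487 0.03301932 0.22034794] [ 2.40771816 -1.22453508 -0.15777543]
```

View pics/s9z.png

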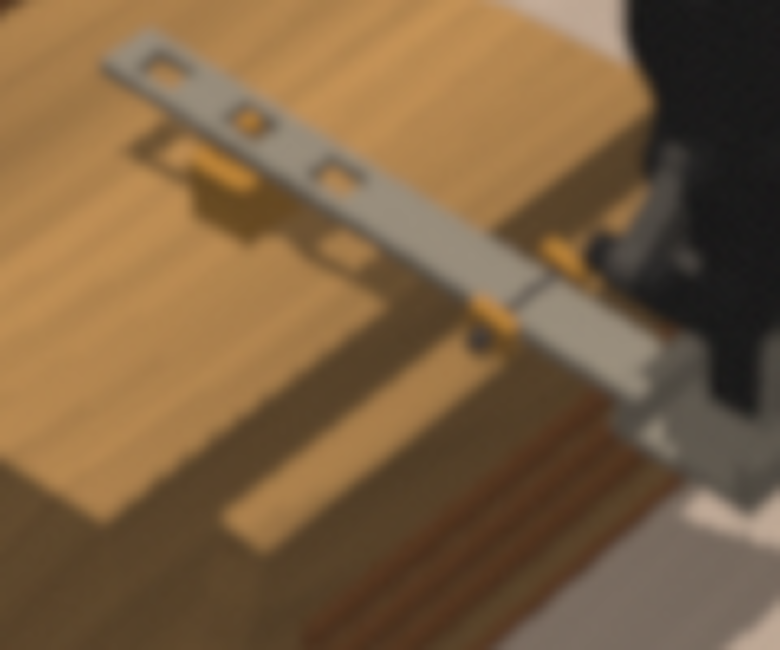

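```bash
python3 -m handwheel '[{"fingers":0,"x":-0.03,"y":0,"z":0,"spin":0},{"fingers":0,"x":-0.04,"y":0,"z":0,"spin":0},{"fingers":0,"x":-0.04,"y":0,"z":0,"spin":0},{"fingers":0,"x":-0.04,"y":0,"z":0,"spin":0}]'
python3 - <<'E'
from h import *
s=grab("side")
crop(s,235,175,355,275,6.5,"s10z.png")
o=observe();print(o["t"],o["ee_pos"],o["contact_force"])
E
```

```text
t: 8.77
ee_pos: [0.4371, 0.0332, 0.2202]
ee_rot: [0.0, 0.71, 0.705, -0.0]
contact_force: [2.1, -1.3, 0.3]
grip_width: 0.0001
8.8167 [0.43713524 0.03316596 0.22021571] [ 0.98050101 -0.50455087  0.87858749]
```

View pics/s10z.png

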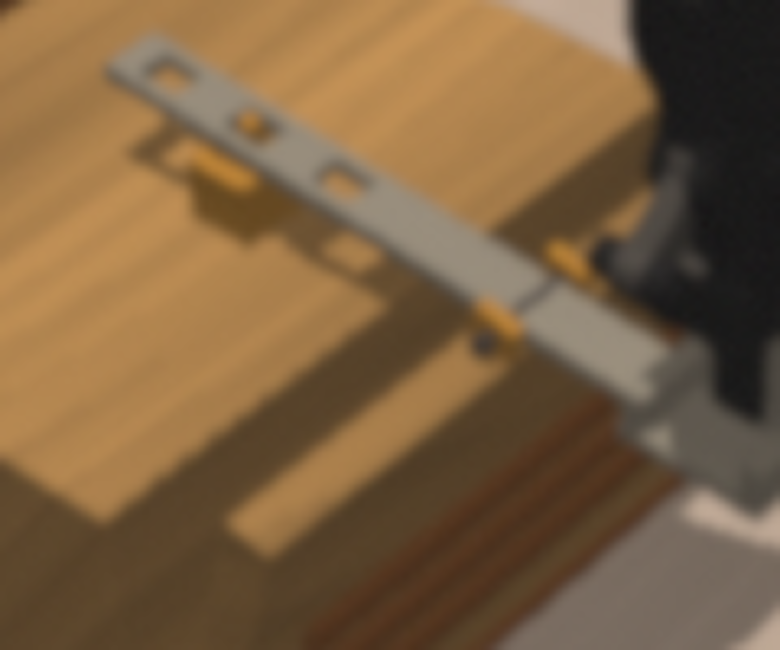

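The pin now shows in the mid hole at (258,122). I'll back out and check from both cameras.

```bash
python3 -m handwheel '[{"fingers":0,"x":0.15,"y":0,"z":0.1,"spin":0},{"fingers":0,"x":0.15,"y":0,"z":0.7,"spin":0},{"fingers":0,"x":0.15,"y":0,"z":1.5,"spin":0},{"fingers":0,"x":0.15,"y":-0.6,"z":2.2,"spin":0},{"fingers":0,"x":0.15,"y":-1.5,"z":2.2,"spin":0},{"fingers":0,"x":0.15,"y":-2.4,"z":2.2,"spin":0},{"fingers":0,"x":0.15,"y":-3.3,"z":2.2,"spin":0},{"fingers":0,"x":0.15,"y":-4.2,"z":2.2,"spin":0},{"fingers":0,"x":0.15,"y":-5.1,"z":2.2,"spin":0},{"fingers":0,"x":0.15,"y":-5.7,"z":2.2,"spin":0}]'
python3 - <<'E'
from h import *
s=grab("side");t=grab("top")
o=observe();print(o["t"],o["ee_pos"])
a=cv2.resize(s["pixels"][175:275,235:335,::-1],(400,400),interpolation=2);b=cv2.resize(t["pixels"][140:240,250:350,::-1],(400,400),interpolation=2)
a=cv2.resize(s["pixels"][175:215,250:290,::-1],(400,400),interpolation=2);b=cv2.resize(t["pixels"][160:210,272:322,::-1],(400,400),interpolation=2)
cv2.imwrite("pics/c11.png",np.hstack([a,b]))
crop(s,235,175,355,275,6.5,"s11.png")
E
```

```text
t: 9.65
ee_pos: [0.443, -0.1973, 0.3082]
ee_rot: [-0.0, 0.71, 0.704, -0.0]
contact_force: [0.6, 0.1, 1.0]
grip_width: -0.0001
9.75 [ 0.44320845 -0.19776425  0.30787837]
```

View pics/c11.png

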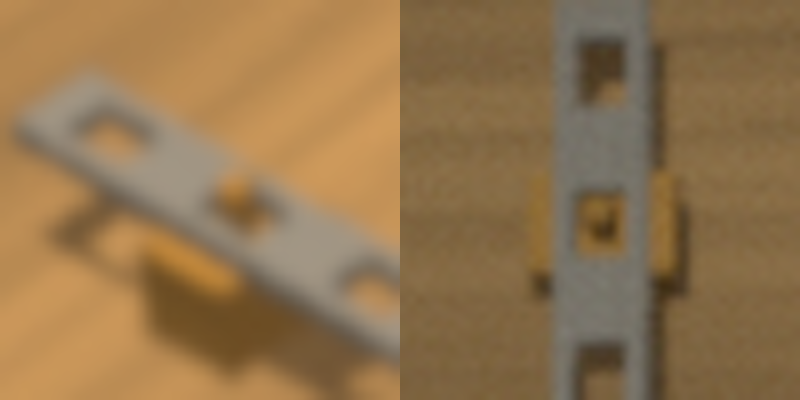

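View pics/s11.png

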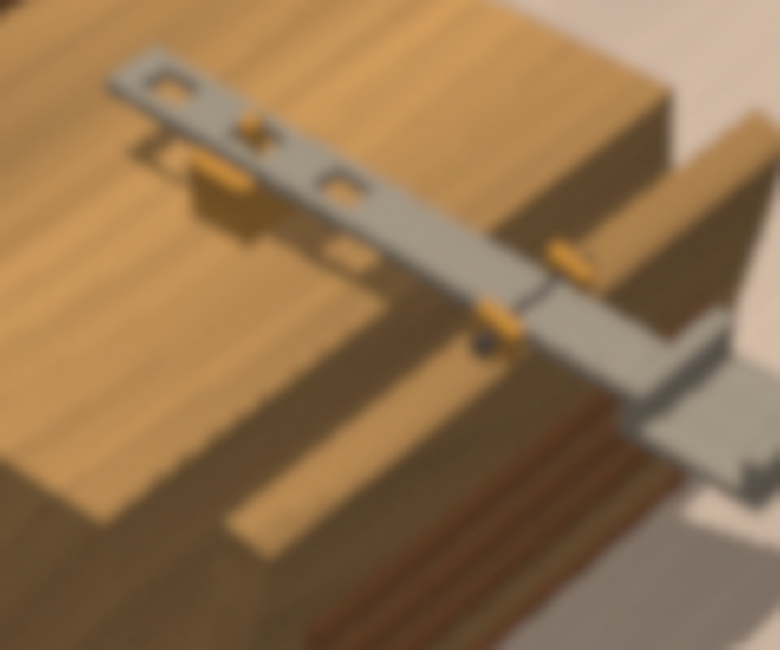

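```bash
python3 - <<'E'
from h import *
s=grab("side");t=grab("top")
T=lambda u:(np.array(u)-[400,0])/8.+[272,160]; S=lambda u:np.array(u)/6.5+[235,175]
crop(t,260,140,335,290,4,"t12.png")
for n,a,b in [("end",(601,71),(172,85)),("mid",(601,222),(255,133)),("near",(601,374),(344,186))]:
    p,e=tri([t,s],[T(a),S(b)]);print(n,p.round(4),np.round(e,1))
E
```

```text
end [0.6653 0.0326 0.2137] [0.3 0.3]
mid [0.6294 0.0328 0.2123] [0.5 0.4]
near [0.5935 0.0328 0.2096] [0.3 0.3]
```

View pics/t12.png

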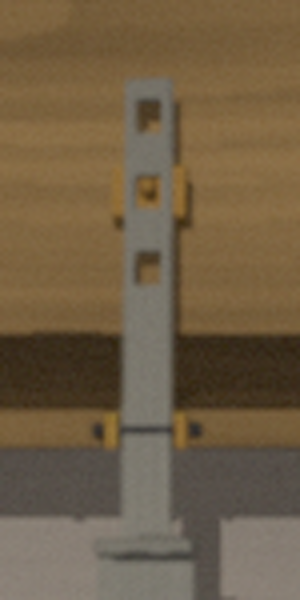

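```bash
python3 - <<'E'
from h import *
s=grab("side");a=cv2.imread("pics/side0.png")[175:215,250:300];b=s["pixels"][175:215,250:300,::-1]
cv2.imwrite("pics/cmp.png",np.hstack([cv2.resize(x,(400,320),interpolation=2) for x in(a,b)]))
E
```

```text
(no output)
```

View pics/cmp.png

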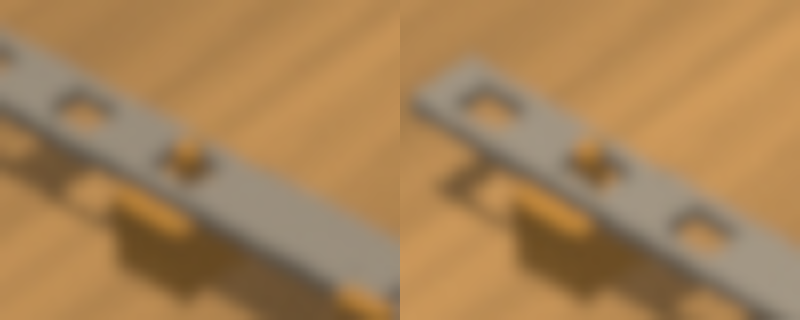

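The start and current views of the pin match: same protrusion, and the same stay edge relative to the block. So the mid hole is seated. Next I'll go to the grey knob.

```bash
python3 -m handwheel '[{"fingers":60,"x":0.2,"y":-0.8,"z":0,"spin":0},{"fingers":60,"x":0.4,"y":-1.6,"z":0,"spin":0},{"fingers":60,"x":0.6,"y":-2.4,"z":0,"spin":0},{"fingers":60,"x":0.85,"y":-3.2,"z":0,"spin":0},{"fingers":60,"x":0.85,"y":-3.88,"z":-0.5,"spin":0},{"fingers":60,"x":0.85,"y":-3.88,"z":-1.2,"spin":0},{"fingers":60,"x":0.85,"y":-3.88,"z":-2.0,"spin":0},{"fingers":60,"x":0.85,"y":-3.88,"z":-2.8,"spin":0},{"fingers":60,"x":0.85,"y":-3.88,"z":-3.5,"spin":0},{"fingers":60,"x":0.85,"y":-3.88,"z":-3.7,"spin":0},{"fingers":60,"x":0.85,"y":-3.88,"z":-3.7,"spin":0}]'
python3 - <<'E'
from h import *
s=grab("side");t=grab("top")
a=t["pixels"][180:320,440:560,::-1];b=s["pixels"][90:230,360:480,::-1]
cv2.imwrite("pics/k1.png",np.hstack([cv2.resize(x,(400,467),interpolation=2) for x in(a,b)]))
o=observe();print(o["t"],o["ee_pos"],o["grip_width"],proj(t,[.477,-.3534,.102]),proj(s,[.477,-.3534,.102]))
E
```

```text
t: 10.82
ee_pos: [0.4764, -0.3471, 0.158]
ee_rot: [-0.003, 0.709, 0.705, 0.0]
contact_force: [1.0, -0.3, -0.5]
grip_width: 0.0601
10.9167 [ 0.47825948 -0.34946953  0.16164009] 0.060041333890928895 [[493.25278583 273.76686313]] [[433.95362196 178.61286469]]
```

View pics/k1.png

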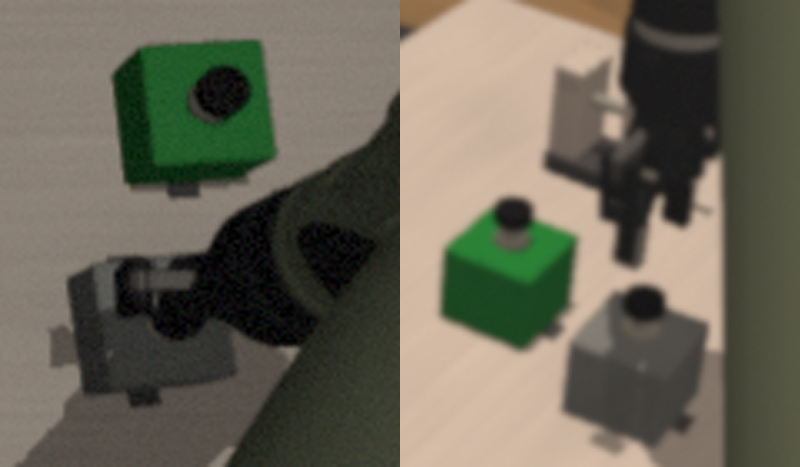

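```bash
python3 -m handwheel '[{"fingers":60,"x":-0.02,"y":0,"z":-0.4,"spin":0},{"fingers":60,"x":-0.02,"y":0,"z":-0.8,"spin":0},{"fingers":60,"x":-0.02,"y":0,"z":-1.2,"spin":0},{"fingers":60,"x":-0.02,"y":0,"z":-1.6,"spin":0},{"fingers":60,"x":-0.02,"y":0,"z":-1.8,"spin":0},{"fingers":60,"x":-0.02,"y":0,"z":-1.8,"spin":0},{"fingers":60,"x":-0.02,"y":0,"z":-1.8,"spin":0}]'
python3 - <<'E'
from h import *
s=grab("side")
b=s["pixels"][110:230,360:480,::-1]
cv2.imwrite("pics/k2.png",cv2.resize(b,(600,600),interpolation=2))
o=observe();print(o["t"],o["ee_pos"],o["grip_width"])
E
```

```text
t: 11.5
ee_pos: [0.4773, -0.3504, 0.0897]
ee_rot: [0.001, 0.709, 0.705, 0.0]
contact_force: [-0.1, 0.9, 0.6]
grip_width: 0.06
11.55 [ 0.47750428 -0.3505849   0.08997855] 0.05964710044726519
```

View pics/k2.png

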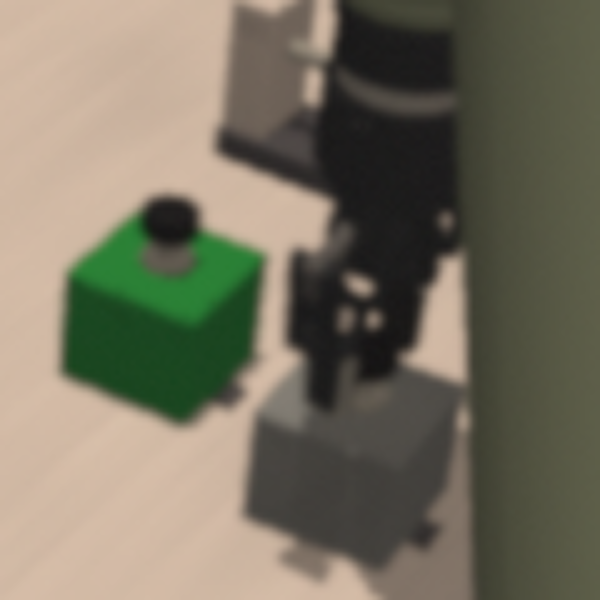

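```bash
python3 -m handwheel '[{"fingers":60,"x":0,"y":-0.06,"z":0,"spin":0},{"fingers":28,"x":0,"y":-0.06,"z":0,"spin":0},{"fingers":28,"x":0,"y":-0.06,"z":0,"spin":0},{"fingers":28,"x":0,"y":-0.06,"z":0,"spin":0},{"fingers":28,"x":0,"y":-0.06,"z":0,"spin":0},{"fingers":28,"x":0,"y":-0.06,"z":0,"spin":0}]'
```

```text
t: 12.05
ee_pos: [0.477, -0.355, 0.0899]
ee_rot: [0.002, 0.71, 0.704, -0.002]
contact_force: [-2.5, -4.6, 3.8]
grip_width: 0.0301
```

```bash
python3 -m handwheel '[{"fingers":24,"x":0,"y":0,"z":0,"spin":0},{"fingers":24,"x":0,"y":0,"z":0.1,"spin":0},{"fingers":24,"x":0,"y":0,"z":0.2,"spin":0},{"fingers":24,"x":0,"y":0,"z":0.3,"spin":0},{"fingers":24,"x":0,"y":0,"z":0.4,"spin":0},{"fingers":24,"x":0,"y":0,"z":0.45,"spin":0},{"fingers":24,"x":0,"y":0,"z":0.45,"spin":0},{"fingers":24,"x":0,"y":0,"z":0.45,"spin":0}]'
python3 - <<'E'
from h import *
s=grab("side")
b=s["pixels"][110:230,360:480,::-1]
cv2.imwrite("pics/k3.png",cv2.resize(b,(600,600),interpolation=2))
E
```

```text
t: 12.72
ee_pos: [0.477, -0.3549, 0.1061]
ee_rot: [0.002, 0.71, 0.704, -0.001]
contact_force: [2.5, -8.7, -8.2]
grip_width: 0.0298
```

View pics/k3.png

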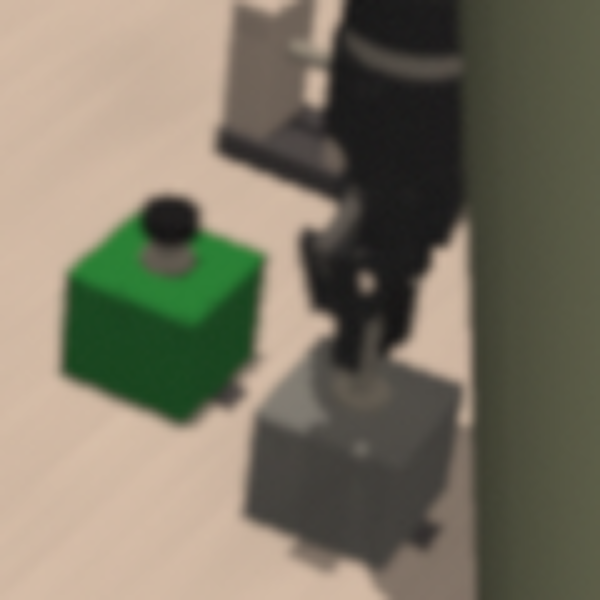

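The knob rose 16 mm with -8 N on the wrist, so it's at its stop. I'll release and retract.

```bash
python3 -m handwheel '[{"fingers":62,"x":0,"y":0.03,"z":-0.03,"spin":0},{"fingers":62,"x":0,"y":0.03,"z":-0.03,"spin":0},{"fingers":62,"x":0,"y":0.03,"z":-0.03,"spin":0},{"fingers":62,"x":0,"y":0.03,"z":-0.03,"spin":0},{"fingers":62,"x":0,"y":0.03,"z":-0.03,"spin":0},{"fingers":62,"x":0,"y":0.03,"z":0.2,"spin":0},{"fingers":62,"x":0,"y":0.03,"z":0.6,"spin":0},{"fingers":62,"x":0,"y":0.03,"z":1.2,"spin":0},{"fingers":62,"x":0,"y":0.03,"z":2.0,"spin":0},{"fingers":62,"x":0,"y":0.03,"z":2.8,"spin":0},{"fingers":62,"x":0,"y":0.03,"z":3.5,"spin":0}]'
python3 -m handwheel '[{"fingers":62,"x":-0.5,"y":-0.5,"z":0,"spin":0},{"fingers":62,"x":-1.3,"y":-1,"z":0,"spin":0},{"fingers":62,"x":-2.0,"y":-1.5,"z":0,"spin":0},{"fingers":62,"x":-2.5,"y":-2,"z":0,"spin":0},{"fingers":62,"x":-2.5,"y":-2.5,"z":0,"spin":0},{"fingers":62,"x":-2.5,"y":-2.5,"z":0,"spin":0}]'
python3 - <<'E'
from h import *
s=grab("side");t=grab("top")
cv2.imwrite("pics/fs.png",s["pixels"][:,:,::-1]);cv2.imwrite("pics/ft.png",t["pixels"][:,:,::-1])
a=t["pixels"][200:320,440:560,::-1];b=s["pixels"][110:230,360:480,::-1]
cv2.imwrite("pics/k4.png",np.hstack([cv2.resize(x,(400,400),interpolation=2) for x in(a,b)]))
a=s["pixels"][175:215,250:300,::-1];b=t["pixels"][160:200,272:322,::-1]
cv2.imwrite("pics/k5.png",np.hstack([cv2.resize(x,(400,320),interpolation=2) for x in(a,b)]))
E
```

```text
t: 13.68
ee_pos: [0.4766, -0.351, 0.2492]
ee_rot: [0.001, 0.709, 0.705, 0.0]
contact_force: [0.2, 0.2, 0.1]
grip_width: 0.0621
t: 14.18
ee_pos: [0.3753, -0.4546, 0.2474]
ee_rot: [0.001, 0.711, 0.703, -0.001]
contact_force: [0.4, 1.2, -0.5]
grip_width: 0.0613
```

View pics/k4.png

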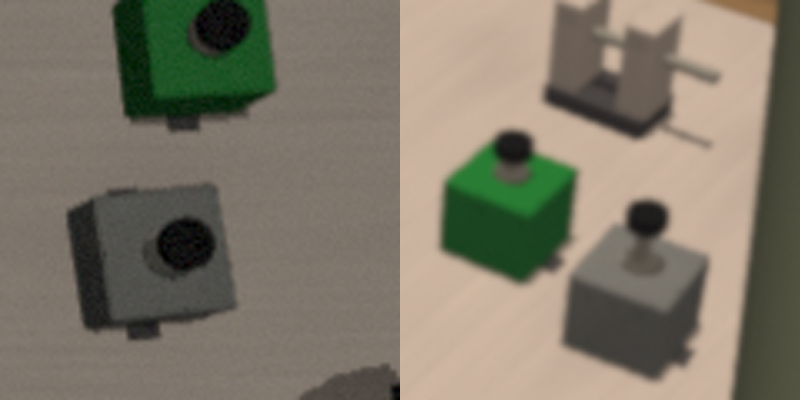

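View pics/k5.png

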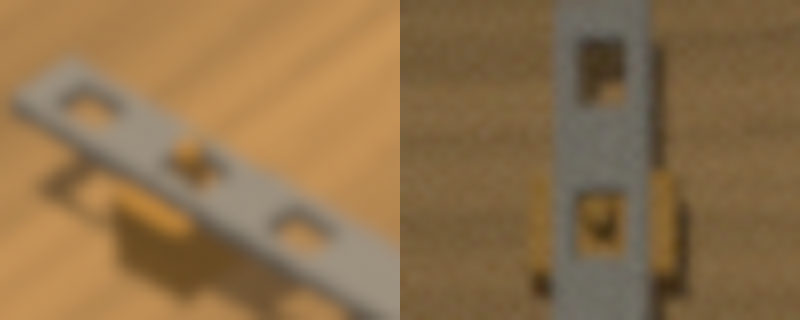

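View pics/ft.png

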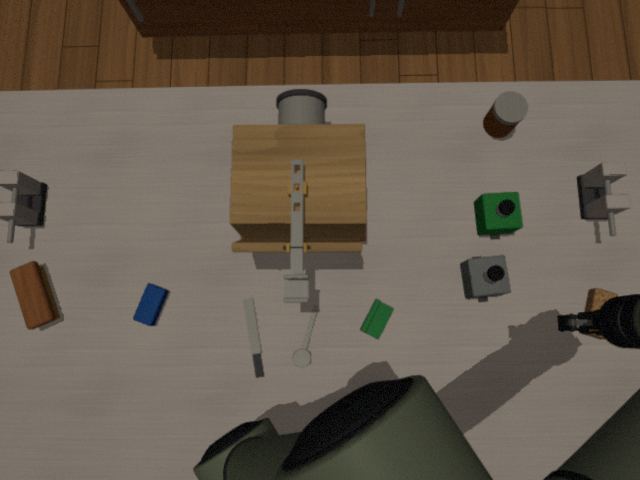

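The knob head is raised, at side (434,175) on a visible stem. The pin shows through the mid hole, and the bench items are at their starting pixels. I'll do one height check and hand in.

```bash
python3 - <<'E'
from h import *
s=grab("side");t=grab("top")
print(tri([t,s],[(495.5,272.9),(434.1,175.1)]),observe()["dq"].round(3))
print(env.finish_job())
E
```

```text
(array([ 0.47811409, -0.35484275,  0.11103475]), [np.float64(0.2670410228243891), np.float64(0.2186230031038503)]) [ 0.011 -0.002 -0.007 -0.003 -0.002  0.   ]
the job is handed in; nothing more can be done
None
```

The extractor is set as asked and the job is handed in, about 14 s into the 58 s. My last checks all agreed with the goal, but the hand-in reports no verdict.

- **Hatch and stay:** I tipped the stay with closed fingers in the tray and swung the hatch out about 36 mm at the pivot. On the first release the middle hole caught on the pin, about 7 mm high. I then pushed the tray's outer lip about 5 mm further, and the stay dropped.
- **Middle hole:** its centre is within about 1 mm of the height the near hole had when seated. The pin sticks up through it as it did through the near hole at the start. It sits about 3.6 mm off the pin's axis, against the 7 mm allowed, so it is off centre but inside the limit.
- **Fan knob:** I pulled the grey box's knob up about 16 mm until it met its stop, then let go. The cameras put the head at z = 0.111 m, against 0.096 m when off, so it stayed out.
- **Bench items:** all four show at the same places as in the first picture. The arm was clear of everything when I handed in.

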